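Clear the wax pot aside and open the cassette drawer

ROBOT

A 6-joint arm with a two-finger parallel gripper is mounted at the origin on the work surface. World frame = base frame: x ahead of the robot, y to its left, z up, the work surface at z = 0. Lengths are in m, angles in rad, forces in N, time in s.
With the tool pointing down it reaches from about 0.375 to 0.9 m from the base axis. Payload 3.1 kg.
Tool frame: the origin (TCP) lies at the very end of the fingers, on their centre line; the grasp point (between the pads) lies 19 mm behind it; z points along the fingers, y is the line along which they close (so a half turn about z gives the same grasp; the last joint's range is limited). The gripper opens to 85 mm and grips with 20 to 120 N. Pads are 22 mm wide; open, the fingers measure 114 mm over their backs; the gripper's body (76 mm by 85 mm) begins 54 mm behind the grasp point. The pads swing forward as they close: fully open they stand 13 mm farther back than shut.
Start: joints at [-0.178, 0.527, 1.433, -0, 1.181, -0.178], TCP at [0.625, 0, 0.231] pointing down, gripper open.
Joint ranges: [-3.08, 3.08], [-0.75, 2.2], [0.22, 2.44], [-1.43, 4.57], [0, 2.65], [-2.85, 2.85]. Speed limits (rad/s): [2.79, 2.79, 3.14, 3.14, 3.14, 3.14].

INTERFACE

Orientations are given as a unit quaternion [x, y, z, w].
In Python, from station import telemetry, snapshot, ticket gives the robot as it stands.
- The arm moves only by the tool move_arm, never from a script. Its argument "commands" is text: rows parted by semicolons, each of 7 numbers parted by spaces: the shift along the tool's x, y, z in mm, then the turn, a rotation vector about the tool's x, y, z in degrees, then the opening, from -1 (shut) to 1 (fully open). A call has exactly 5 rows; each row is the pose to reach, as a shift and turn from the pose commanded when the call began, along the tool's axes at that moment; what a row does not reach only later rows make up. A row lasts 1/8 s, in which the tool goes at most 62.5 mm and 10.7 degrees, less where a joint would pass 70% of its speed; a pose out of reach is approached as far as the arm can. A call with a gripper value outside its range is refused whole. The fingers move at their own pace and stop on an object; "grip_force" is the grip in N (left out, the last holds). Time passes only in rows, so rows that repeat a pose let the fingers close, or fill a call up. It gives the time, the measured TCP pose, the force, the opening and the grip force at its end, in the units of the state.
- telemetry.sense(): the state, without advancing time (a new reading comes with each control period).
- snapshot(name): name is "scene" or "side" or "wrist"; returns a dict with "image" (420x560x3 uint8, red, green, blue), "fx", "fy", "cx", "cy" (pixels), "pose" (4x4, takes a point from camera to world coordinates). Camera axes: x right, y down, z forward; pixel columns grow to the right and rows downward; lengths in m; the calibration is good to about 2 mm. The wrist camera is an equidistant fisheye: a pixel r from the principal point sees the ray r / f radians off the axis. A picture is of the moment at which its call begins. There is no depth.
- ticket.sign_off(): hands the job in; it is judged then, once.
The state is a dict: "t": time; "q": joint angles; "qd": joint speeds; "tau": joint torques, N m; "tcp_pos": TCP position; "tool_rot": TCP orientation; "force": force on the tool from outside, world axes, zero at the start; "ft_torque": the same for the moment, N m; "finger_gap": opening from 0.0 (shut) to 1.0 (fully open); "gripper_force": force on a finger pad.
Only numpy, scipy, OpenCV 4.12 (cv2) and the standard library are available. Lean on these libraries where they do the work, as an engineer would, in place of code of your own. Each camera call takes 0.05 s, during which the arm holds its last target. There are 200 camera calls.

TASK

The lidded steel wax pot stands in the way of the cassette drawer. Slide it sideways along the warming plate, without lifting or tipping it, onto the free marked ring so that it stands inside the ring, and only then pull the drawer below the slide dryer fully open by its knob. Let go of everything, leave the drawer open, and leave the jar, the slide box and the brush where they are.

Things in the scene. Friction and masses are not known exactly. Their poses are not given: they have to be found in the camera images.
- pot: Lidded steel wax pot, lid fixed to it, 0.5 to 0.9 kg: squat, body 84 mm diameter, lid 88 mm at 36 to 39 mm height rising to 42 mm in the middle, where a round black knob stands (24 mm diameter, 30 mm tall). Origin: centre of its underside, z up. Starts on the plate's middle ring, in front of the drawer.
- pot_knob (a point): Centre of the top of the pot's lid knob, 72 mm above the pot's underside and 30 mm above the lid.
- plate: Fixed aluminium warming plate on the bench before the drawer, 130 (x) by 500 (y) by 8 mm thick. Origin: centre of its underside; y along its length (the pot slides along it), x towards the drawer unit. Three thin dark rings, 112 mm inside diameter, are drawn on it at y = -180, 0 and 180 mm: the drawer comes out over the middle one, the jar stands on one outer ring, the other is free.
- park: The centre dot of the free outer ring on the plate's top face (8 mm above the bench); the ring is a line of 112 mm inside diameter, flush with the plate.
- unit: Fixed white drawer unit, 200 (x) by 220 (y) by 95 mm tall. Origin: centre of its underside; its shut drawer's front is at x = -100 mm, facing -x (the robot). A fixed slide dryer on it, 260 mm wide, 95 to 141 mm above the bench, overhangs that front by 20 mm: come to the knob tilted 25 to 45 degrees, gripper leaning back to the robot, fingers forward and down.
- unit_drawer0 (a joint): Drawer slide: 0 shut, grows as the drawer comes out along the unit's -x, stop at 0.134 m; starts shut or up to 15 mm ajar. Its slide resists with a few newtons and it stays where it is left. The drawer front is 214 mm wide.
- unit_drawer0_handle (a point): Middle of the head of the drawer's steel knob; moves with the drawer. Round, axis level along the unit's x; head 28 mm diameter, 16 mm long (27 to 43 mm out from the drawer front) on a 12 mm neck. The point is 35 mm out from the front, 57 mm above the bench. Axes parallel to the unit's.
- jar: Bystander: amber glass jar, 60 mm diameter, 95 mm tall, on the occupied outer ring. Origin: centre of its underside.
- slidebox: Bystander: grey closed slide box 100 by 80 by 35 mm on the bench on the +y side of the drawer unit. Origin: centre of its underside.
- brush: Bystander: brush about 150 mm long lying on the bench on the -y side of the drawer unit.

How it is judged:
On the way, in this order (a step that is already met when the one before it is completed fails the run):
1. the pot stands inside the free ring while the drawer is still shut (less than 40 mm out) (horizontal distance between pot and park below 0.014 m and z of pot in the frame of plate below 0.0115 m and angle between pot's own z axis and vertical below 0.06 rad and value of joint unit_drawer0 below 0.04 m), for 0.2 s.
2. the drawer is pulled out to more than 118 mm (value of joint unit_drawer0 above 0.118 m), for 0.2 s.
At the end, for the whole second after the job is handed in: The pot stands upright and at rest on the plate with its centre within 14 mm of the free ring's centre; the drawer is out by more than 118 mm of its 134 mm; nothing is held (horizontal distance between pot and park below 0.014 m and z of pot in the frame of plate below 0.0115 m and angle between pot's own z axis and vertical below 0.06 rad and value of joint unit_drawer0 above 0.118 m and linear speed of pot below 0.02 m/s); the robot touches nothing.
It fails at once if the pot is lifted more than 6 mm off the plate (z of pot in the frame of plate above 0.014 m).
It fails at once if the pot is tipped more than 11 degrees (angle between pot's own z axis and vertical above 0.2 rad).
It fails at once if the jar, slide box or brush is moved more than 15 mm (distance of any of jar, slidebox, brush from where it was at the start of the episode above 0.015 m).
It also fails if it takes over 48 s, if anything falls off the work surface, if the arm or the gripper's body presses on something with over 40 N, if the wrist force passes 120 N, or if a joint passes its speed limit or range.

## Working session

There is one attempt and no reset: what is moved stays moved. The work goes in short steps, Python scripts to look and compute and a tool call to move; the robot and the scene stay as the last step left them, time stands still between calls to the robot, and variables do not carry over. Pictures are saved under pics/ and viewed, at most 10 in all, crops included, and the job is handed in when it is done.

Besides the shell and the picture viewer there is one more tool, called after "Emit:" in YAML: its name, and indented under it one key for each argument. move_arm: Moves the arm, as the interface text tells. Its arguments: {"type":"object","properties":{"commands":{"type":"string"},"grip_force":{"type":"number"}},"required":["commands"]}

```bash
mkdir -p pics; python3 - <<'E'
from station import telemetry, snapshot
import cv2,numpy as np,pickle
for n in ["scene","side"]:
    s=snapshot(n); cv2.imwrite(f"pics/{n}0.png",s["image"][:,:,::-1]); pickle.dump(s,open(f"{n}0.pkl","wb"))
    print(n,s["fx"],s["cx"],s["cy"],np.round(s["pose"],3).tolist())
st=telemetry.sense();print({k:np.round(v,3).tolist() for k,v in st.items()})
E
```

```text
scene 388.69740284773866 279.3409791984727 209.3274135387882 [[-0.997, 0.064, -0.04, 0.679], [0.075, 0.828, -0.555, 0.37], [-0.003, -0.557, -0.831, 0.608], [0.0, 0.0, 0.0, 1.0]]
side 506.25228569060835 285.023880510595 210.44119649617764 [[0.249, -0.805, 0.538, 0.13], [-0.968, -0.205, 0.141, -0.123], [-0.004, -0.556, -0.831, 0.857], [0.0, 0.0, 0.0, 1.0]]
{'t': 0.1, 'q': [-0.179, 0.528, 1.434, 0.0, 1.181, -0.179], 'qd': [0.0, -0.002, -0.003, 0.001, 0.001, 0.001], 'tau': [0.0, -44.33, -17.859, -0.0, 0.004, 0.0], 'tcp_pos': [0.624, 0.0, 0.23], 'tool_rot': [0.707, 0.707, -0.001, -0.001], 'force': [0.07, -0.965, -0.303], 'ft_torque': [0.044, -0.021, 0.01], 'gripper_force': 0.0, 'finger_gap': 1.002}
```

View pics/scene0.png

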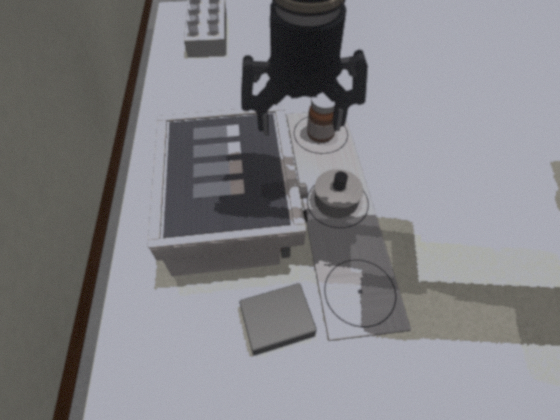

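View pics/side0.png

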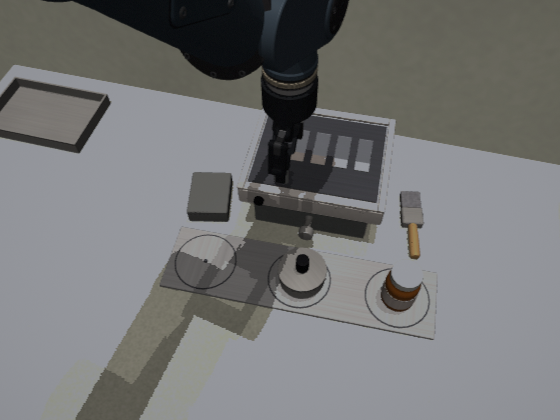

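The free ring's dot is at about (206,261) in side and (360,291) in scene. The pot knob is at about (302,260) in side and (341,178) in scene, and the drawer knob at about (307,232) in side. I'll zoom in to refine these.

```bash
cat > h.py <<'E'
import numpy as np,cv2,pickle
def ray(s,u,v):
    d=s["pose"][:3,:3]@np.array([(u-s["cx"])/s["fx"],(v-s["cy"])/s["fy"],1]); return s["pose"][:3,3],d/np.linalg.norm(d)
def onz(s,u,v,z):
    o,d=ray(s,u,v); return o+d*(z-o[2])/d[2]
def tri(a,pa,b,pb):
    A=0;B=0
    R=[ray(a,*pa),ray(b,*pb)]
    for o,d in R:
        P=np.eye(3)-np.outer(d,d);A=A+P;B=B+P@o
    x=np.linalg.solve(A,B); return x,[np.linalg.norm((np.eye(3)-np.outer(d,d))@(x-o))*1000 for o,d in R]
E
python3 - <<'E'
from h import *
a=pickle.load(open("side0.pkl","rb"));b=pickle.load(open("scene0.pkl","rb"))
c1=cv2.resize(a["image"][195:345,155:445,::-1],None,fx=2.75,fy=2.75,interpolation=cv2.INTER_CUBIC)
c2=cv2.resize(b["image"][140:340,270:420,::-1],None,fx=3,fy=3,interpolation=cv2.INTER_CUBIC)
g=lambda im:np.clip((im/255.)**.7*255,0,255).astype(np.uint8)
cv2.imwrite("pics/c1.png",g(c1));cv2.imwrite("pics/c2.png",g(c2))
for n,p,z in [("dot",(206,261),.008),("cornerNE",(177,230),.008),("SE",(437,290),.008),("SW",(435,329),.008),("NW",(163,291),.008),("knob",(306.5,232),.057)]:
    print(n,onz(a,*p,z).round(4))
print("dot scene",onz(b,360,291,.008).round(4))
print(tri(a,(302,260),b,(341,178)))
E
```

```text
dot [0.5309 0.138  0.008 ]
cornerNE [0.582  0.2163 0.008 ]
SE [ 0.5786 -0.2901  0.008 ]
SW [ 0.5031 -0.2932  0.008 ]
NW [0.453  0.1935 0.008 ]
knob [ 0.6109 -0.0369  0.057 ]
dot scene [0.5317 0.1384 0.008 ]
(array([ 0.54201269, -0.04398457,  0.07537298]), [np.float64(0.3470711411671918), np.float64(0.347071141167284)])
```

View pics/c1.png

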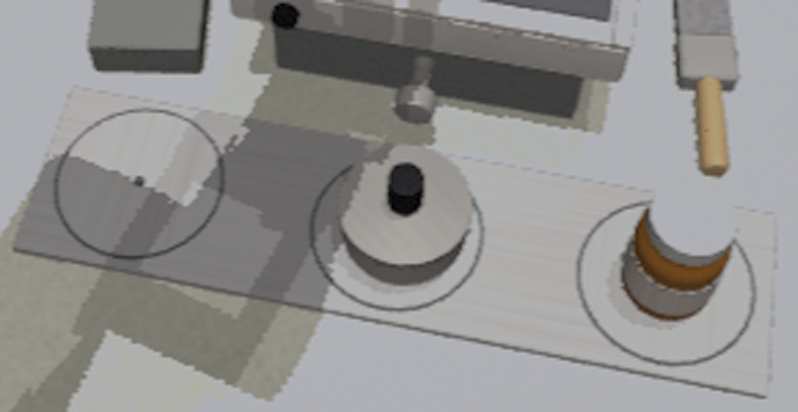

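View pics/c2.png

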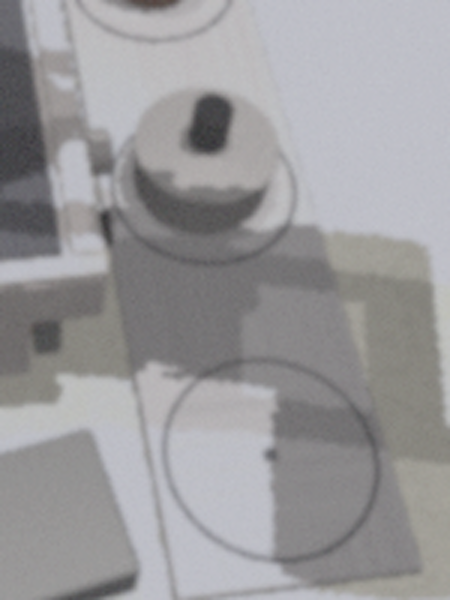

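The crops show: pot knob top at side (302.3,256.8) and scene (342.3,174), dot at side (205.5,261.2), and drawer knob head at side (305.5,233) and scene (303.3,190).

```bash
python3 - <<'E'
from h import *
a=pickle.load(open("side0.pkl","rb"));b=pickle.load(open("scene0.pkl","rb"))
C=np.array([onz(a,*p,.008) for p in [(182.3,227),(436.8,272.1),(435,339.4),(160.5,285.2)]]);print(C.round(4),C.mean(0).round(4))
for e in (C[0]-C[1],C[3]-C[2],C[0]-C[3],C[1]-C[2]): print(np.linalg.norm(e).round(4),np.degrees(np.arctan2(e[1],e[0])).round(2))
print("dot",onz(a,205.5,261.2,.008),onz(b,360,291.3,.008))
print("pot top",tri(a,(302.3,256.8),b,(342.3,174)),onz(a,302.3,256.8,.08),onz(b,342.3,174,.08),onz(a,302.3,270.3,.05),"base b",onz(b,339.8,188,.05))
print("dk",onz(a,305.5,233,.057),onz(b,303.3,190,.057),tri(a,(305.5,233),b,(303.3,190)))
E
```

```text
[[ 0.5911  0.2087  0.008 ]
 [ 0.6152 -0.2866  0.008 ]
 [ 0.4843 -0.2949  0.008 ]
 [ 0.4627  0.2024  0.008 ]] [ 0.5383 -0.0426  0.008 ]
0.4958 92.79
0.4977 92.48
0.1285 2.81
0.1312 3.63
dot [0.53027603 0.13879884 0.008     ] [0.53181589 0.13892176 0.008     ]
pot top (array([ 0.54165476, -0.04391653,  0.08696122]), [np.float64(0.8351660725875779), np.float64(0.8351660725874226)]) [ 0.546117   -0.04371207  0.08      ] [ 0.53928853 -0.04869628  0.08      ] [ 0.53573498 -0.04693766  0.05      ] base b [ 0.54111176 -0.04092322  0.05      ]
dk [ 0.60836172 -0.03561226  0.057     ] [ 0.60780252 -0.0363428   0.057     ] (array([ 0.60789282, -0.03571569,  0.0578216 ]), [np.float64(0.024681544341190565), np.float64(0.02468154434093833)])
```

Emit:
move_arm:
  commands: "-20 -45 5 0 0 10 0.2; -45 -84 10 0 0 20 0.2; -45 -84 40 0 0 30 0.2; -45 -84 70 0 0 40 0.2; -45 -84 90 0 0 50 0.2"
  grip_force: 30

```text
t: 0.72
tcp_pos: [0.54, -0.0449, 0.1398]
tool_rot: [0.941, 0.339, -0.001, -0.001]
force: [0.3, -0.2, 0.7]
finger_gap: 0.598
gripper_force: 0.0
```

Emit:
move_arm:
  commands: "0 0 5 0 0 10 0.2; 0 0 10 0 0 20 0.2; 0 0 10 0 0 30 0.2; 0 0 10 0 0 37 0.2; 0 0 10 0 0 37 0.2"

```text
t: 1.35
tcp_pos: [0.5407, -0.0449, 0.131]
tool_rot: [1.0, 0.027, -0.0, -0.0]
force: [-0.2, 0.2, -0.1]
finger_gap: 0.599
gripper_force: 0.0
```

```bash
python3 - <<'E'
from station import telemetry, snapshot
import cv2,numpy as np,pickle
s={n:snapshot(n) for n in ["scene","side","wrist"]}
for n in s: pickle.dump(s[n],open(f"{n}1.pkl","wb"))
cv2.imwrite("pics/w1.png",np.hstack([s["wrist"]["image"][:,:,::-1][:, :], s["side"]["image"][150:330,200:440,::-1].repeat(2,0).repeat(2,1)[:360].__class__ and cv2.copyMakeBorder(s["side"]["image"][150:360,200:440,::-1],0,210,0,0,cv2.BORDER_CONSTANT)]))
st=telemetry.sense();print({k:np.round(v,4).tolist() for k,v in st.items()})
E
```

```text
{'t': 1.5, 'q': [-0.2888, 0.5604, 1.7316, 0.0, 0.8498, 1.228], 'qd': [-0.0002, -0.002, -0.001, 0.0014, -0.0006, 0.006], 'tau': [-0.0006, -40.0643, -12.2212, -0.0, 0.0024, -0.0063], 'tcp_pos': [0.5409, -0.0449, 0.1312], 'tool_rot': [0.9996, 0.027, -0.0001, -0.0], 'force': [0.431, -0.1738, 0.859], 'ft_torque': [0.0111, -0.0117, -0.0199], 'gripper_force': 0.0, 'finger_gap': 0.5983}
```

View pics/w1.png

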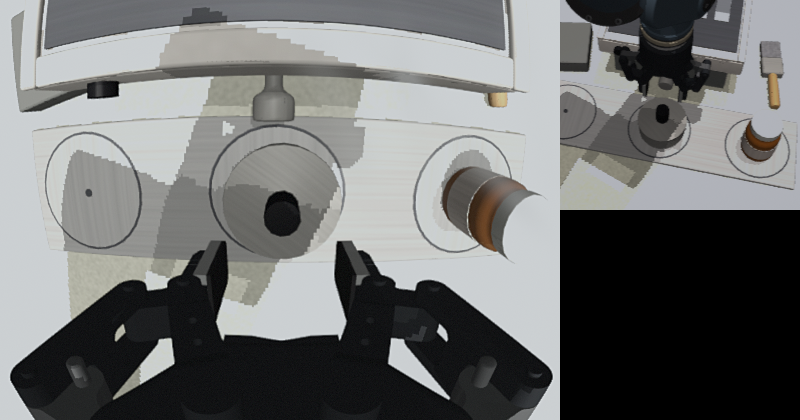

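In the wrist picture the pot knob's top is at (282,203), the free ring's dot at (88,192), and the drawer knob's head at about (273,108). I'll cross-check with fisheye rays.

```bash
cat >> h.py <<'E'
def fray(s,u,v):
    x,y=(u-s["cx"])/s["fx"],(v-s["cy"])/s["fy"]; r=np.hypot(x,y); k=np.sin(r)/r if r>1e-9 else 1
    return s["pose"][:3,3],s["pose"][:3,:3]@np.array([x*k,y*k,np.cos(r)])
def fonz(s,u,v,z):
    o,d=fray(s,u,v); return o+d*(z-o[2])/d[2]
E
python3 - <<'E'
from h import *
w=pickle.load(open("wrist1.pkl","rb"));print(w["pose"].round(3).tolist(),w["fx"])
im=w["image"]; m=(im.max(2)<45).astype(np.uint8); m[245:]=0; m[:170]=0
n,l,st,c=cv2.connectedComponentsWithStats(m)
print([(st[i].tolist(),c[i].round(1).tolist()) for i in range(1,n) if st[i][4]>20])
print("top",fonz(w,282,203,.08),"dot",fonz(w,88,192,.008))
for u in (253,272,293): print("dk front",fonz(w,u,118,.050))
print("drawer top edge/lower edge ends",fonz(w,36,130,.008),fonz(w,524,130,.008))
E
```

```text
[[0.054, -0.962, -0.266, 0.608], [-0.999, -0.052, -0.014, -0.042], [-0.0, 0.267, -0.964, 0.274], [0.0, 0.0, 0.0, 1.0]] 325.19226210127806
[([264, 191, 37, 45, 1298], [281.7, 213.7]), ([220, 241, 6, 4, 21], [222.6, 242.7])]
top [ 0.55289939 -0.04524997  0.08      ] dot [0.53282393 0.13948912 0.008     ]
dk front [ 0.60356054 -0.02271572  0.05      ]
dk front [ 0.60413874 -0.03570843  0.05      ]
dk front [ 0.60492328 -0.0500173   0.05      ]
drawer top edge/lower edge ends [0.59438833 0.20391317 0.008     ] [ 0.62049249 -0.28429927  0.008     ]
```

```bash
python3 - <<'E'
from h import *
w=pickle.load(open("wrist1.pkl","rb"))
print("top",fonz(w,281.7,217,.08),"mid",fonz(w,281.7,213.7,.067))
E
```

```text
top [ 0.54373738 -0.04556471  0.08      ] mid [ 0.54172739 -0.04570135  0.067     ]
```

Emit:
move_arm:
  commands: "1.5 0.5 30 0 0 0 0.2; 1.5 0.5 60 0 0 0 0.2; 1.5 0.5 75 0 0 0 0.2; 1.5 0.5 75 0 0 0 -0.2; 1.5 0.5 75 0 0 0 -1"
  grip_force: 30

```text
t: 2.12
tcp_pos: [0.5429, -0.0455, 0.0569]
tool_rot: [1.0, 0.026, 0.0, 0.0]
force: [0.3, 0.5, -5.2]
finger_gap: 0.253
gripper_force: 29.6
```

Emit:
move_arm:
  commands: "0 0 0 0 0 0 -1; 0 0 0 0 0 0 -1; 0 0 0 0 0 0 -1; 0 0 0 0 0 0 -1; 0 0 0 0 0 0 -1"

```text
t: 2.75
tcp_pos: [0.5429, -0.0455, 0.0568]
tool_rot: [1.0, 0.026, 0.001, 0.0]
force: [0.2, 1.2, 2.9]
finger_gap: 0.257
gripper_force: 30.3
```

Emit:
move_arm:
  commands: "0 -12 0 0 0 0 -1; 0 -30 0 0 0 0 -1; 0 -50 0 0 0 0 -1; -1 -70 0 0 0 0 -1; -1 -90 0 0 0 0 -1"

```text
t: 3.38
tcp_pos: [0.538, 0.0434, 0.0569]
tool_rot: [1.0, 0.027, 0.001, 0.001]
force: [0.3, -4.8, 1.5]
finger_gap: 0.258
gripper_force: 30.5
```

Emit:
move_arm:
  commands: "0 -20 0 0 0 0 -1; 0 -45 0 0 0 0 -1; -1 -68 0 0 0 0 -1; -1 -85 0 0 0 0 -1; -1 -95 0 0 0 0 -1"

```text
t: 4.0
tcp_pos: [0.5315, 0.1387, 0.0569]
tool_rot: [1.0, 0.027, 0.001, 0.001]
force: [0.2, -6.6, 5.4]
finger_gap: 0.251
gripper_force: 30.7
```

```bash
python3 - <<'E'
from station import telemetry, snapshot
import cv2,numpy as np,pickle
s={n:snapshot(n) for n in ["side","wrist"]}
for n in s: pickle.dump(s[n],open(f"{n}2.pkl","wb"))
cv2.imwrite("pics/w2.png",np.hstack([s["wrist"]["image"][100:350,150:400,::-1].repeat(2,0).repeat(2,1)[:420], cv2.resize(s["side"]["image"][180:320,140:240,::-1],(300,420))]))
st=telemetry.sense();print({k:np.round(v,4).tolist() for k,v in st.items()})
E
```

```text
{'t': 4.1, 'q': [0.054, 0.6906, 1.7562, 0.0002, 0.6932, 1.5713], 'qd': [-0.0115, -0.001, 0.0037, 0.024, -0.0024, -0.0124], 'tau': [-0.2858, -39.9874, -8.1742, -0.1878, 0.0859, 0.1017], 'tcp_pos': [0.5314, 0.1399, 0.0568], 'tool_rot': [0.9996, 0.0266, 0.0008, -0.0001], 'force': [-0.0206, 0.9758, 4.0795], 'ft_torque': [0.1654, -0.0487, 0.033], 'gripper_force': 30.7165, 'finger_gap': 0.2583}
```

View pics/w2.png

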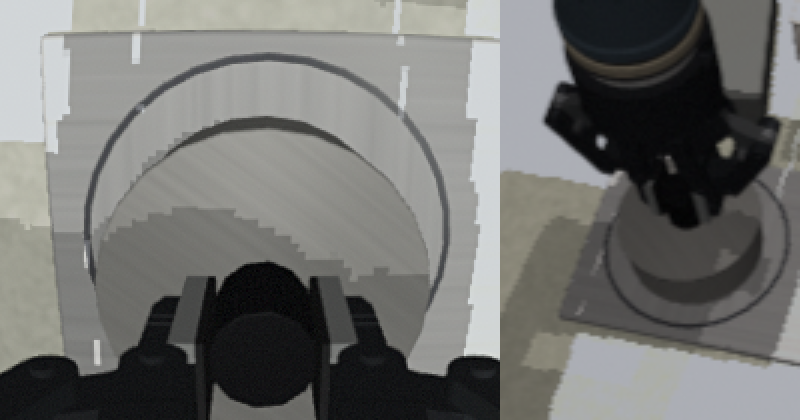

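The pot sits inside the ring in both views. I'll release it and rise.

Emit:
move_arm:
  commands: "0 0 0 0 0 0 0.2; 0 0 0 0 0 0 0.2; 0 0 -20 0 0 0 0.2; 0 0 -60 0 0 0 0.2; 0 0 -90 0 0 0 0.2"

```text
t: 4.72
tcp_pos: [0.5307, 0.139, 0.1472]
tool_rot: [1.0, 0.026, -0.0, -0.0]
force: [1.3, -0.9, -0.6]
finger_gap: 0.602
gripper_force: 0.0
```

Emit:
move_arm:
  commands: "-50 30 0 0 0 0 0.4; -100 80 0 0 0 0 0.4; -100 120 0 0 0 0 0.4; -100 160 0 0 0 0 0.4; -100 175 0 0 0 0 0.4"

```text
t: 5.35
tcp_pos: [0.4402, -0.0427, 0.1463]
tool_rot: [1.0, 0.024, 0.0, -0.0]
force: [0.4, -0.2, 0.5]
finger_gap: 0.699
gripper_force: 0.0
```

```bash
python3 - <<'E'
from station import telemetry, snapshot
import cv2,numpy as np,pickle
s={n:snapshot(n) for n in ["side","scene","wrist"]}
for n in s: pickle.dump(s[n],open(f"{n}3.pkl","wb"))
cv2.imwrite("pics/w3.png",np.hstack([s["wrist"]["image"][:,80:480,::-1], cv2.resize(s["side"]["image"][180:320,140:270,::-1],(390,420))]))
st=telemetry.sense();print({k:np.round(v,4).tolist() for k,v in st.items()})
E
```

```text
{'t': 5.5, 'q': [-0.3466, 0.4321, 1.9647, 0.0007, 0.7457, 1.1731], 'qd': [0.0319, -0.0006, 0.0122, 0.0017, 0.0012, 0.0021], 'tau': [-0.8184, -32.0134, -10.486, -0.0472, -0.0543, -0.0268], 'tcp_pos': [0.4399, -0.0407, 0.1461], 'tool_rot': [0.9997, 0.0253, -0.0004, -0.0004], 'force': [-1.1484, 0.2511, 0.5461], 'ft_torque': [0.0318, 0.0313, 0.0062], 'gripper_force': 0.0, 'finger_gap': 0.706}
```

View pics/w3.png

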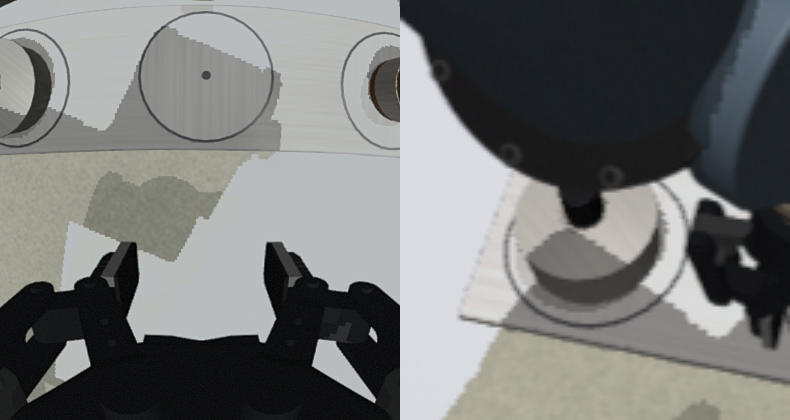

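The pot stands well inside the free ring, so the next step is tilting into the pre-grasp pose for the drawer knob. The unit's yaw comes from the drawer's lower edge in the first side picture.

Emit:
move_arm:
  commands: "30 2 0 0 9 0 0.4; 60 2 10 0 18 0 0.4; 90 2 20 0 27 0 0.4; 115 2 27 0 35 0 0.4; 126 2 30 0 35 0 0.4"

```text
t: 6.12
tcp_pos: [0.5383, -0.0127, 0.1277]
tool_rot: [0.969, 0.038, 0.24, -0.045]
force: [-0.8, 0.4, -0.4]
finger_gap: 0.702
gripper_force: 0.0
```

```bash
python3 - <<'E'
from h import *
from station import telemetry, snapshot
a=pickle.load(open("side0.pkl","rb"))
f=lambda x,y:(155+x/2.75,195+y/2.75)
for p,q,z in [((280,68),(572,117),.0),((233,14),(613,78),.095)]:
    e=onz(a,*f(*p),z)-onz(a,*f(*q),z);print(onz(a,*f(*p),z),np.linalg.norm(e),np.degrees(np.arctan2(e[1],e[0])))
w=pickle.load(open("wrist1.pkl","rb"))
e=fonz(w,48,64,.095)-fonz(w,512,72,.095);print(fonz(w,48,64,.095),np.linalg.norm(e),np.degrees(np.arctan2(e[1],e[0])))
s=snapshot("wrist");pickle.dump(s,open("wrist4.pkl","wb"));cv2.imwrite("pics/w4.png",s["image"][:,:,::-1])
st=telemetry.sense();print({k:np.round(v,4).tolist() for k,v in st.items()})
from scipy.spatial.transform import Rotation as R;print(R.from_quat(st["tool_rot"]).as_matrix().round(3))
E
```

```text
[0.64867881 0.07256559 0.        ] 0.21409351795596634 93.08428225360223
[0.62457463 0.09330143 0.095     ] 0.2535615897282457 92.79201832278139
[0.64276849 0.11266286 0.095     ] 0.3025384441788035 91.99606875784433
{'t': 6.175, 'q': [-0.388, 0.5194, 2.1005, 1.214, 0.296, -0.0356], 'qd': [-0.0031, -0.0191, -0.0116, -0.444, 0.0005, 0.4905], 'tau': [-0.0296, -34.3254, -6.3996, 0.9018, 0.2865, -0.4019], 'tcp_pos': [0.5386, -0.0126, 0.1271], 'tool_rot': [0.9688, 0.0377, 0.2407, -0.0454], 'force': [0.5561, -0.1321, 0.0221], 'ft_torque': [-0.0818, 0.2321, -0.0629], 'gripper_force': 0.0, 'finger_gap': 0.7016}
[[ 0.881  0.095  0.463]
 [ 0.051 -0.993  0.106]
 [ 0.47  -0.07  -0.88 ]]
```

View pics/w4.png

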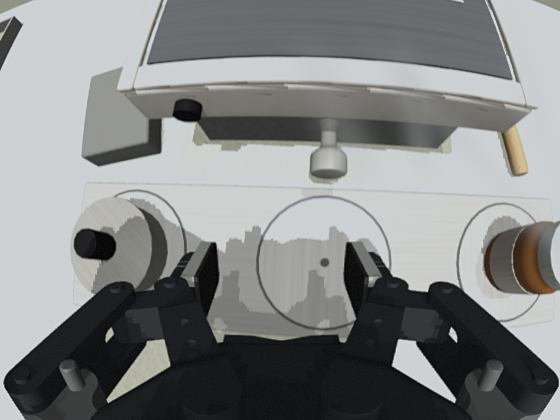

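The view shows the drawer knob head at (328,160), centred slightly left of the midpoint between the fingers. The wrist is passing near its singular point (q5≈0.3, q4 swinging), so I'll fit simple kinematics to plan a tilt schedule that stays clear of it.

```bash
cat > kin.py <<'E'
import numpy as np
from scipy.optimize import least_squares
from scipy.spatial.transform import Rotation as R
D=[([.624,0,.2305],[.528,1.434],[.707,.707,-.001,-.001]),
([.5409,-.0449,.1312],[.5604,1.7316],[.9996,.027,0,0]),
([.5314,.1399,.0568],[.6906,1.7562],[.9996,.0266,.0008,-.0001]),
([.4399,-.0407,.1461],[.4321,1.9647],[.9997,.0253,-.0004,-.0004]),
([.5386,-.0126,.1271],[.5194,2.1005],[.9688,.0377,.2407,-.0454])]
def wc(p,t,d,e): W=np.array(p)-d*np.asarray(t); return np.sqrt(W[0]**2+W[1]**2-e**2),W[2],np.arctan2(W[1],W[0])
def fk(k,q2,q3):
    h,L2,A=k; return L2*np.sin(q2)+A*np.sin(q2+q3), h+L2*np.cos(q2)+A*np.cos(q2+q3)
def res(x):
    o=[]
    for p,q,u in D:
        t=R.from_quat(u).as_matrix()[:,2]; r,z,_=wc(p,t,x[3],x[4]); a=fk(x[:3],*q); o+=[r-a[0],z-a[1]]
    return o
s=least_squares(res,[.15,.45,.45,.25,.11]); k=s.x
def ik(p,t):
    r,z,az=wc(p,t,k[3],k[4])
    g=least_squares(lambda q:np.array(fk(k[:3],*q))-[r,z],[.6,2.0],bounds=([-.75,.22],[2.2,2.44])); return g.x,g.cost
E
python3 - <<'E'
from kin import *
print(k.round(4),np.abs(s.fun).max())
for hx in (.58,.6085,.58,.55,.52,.4745):
  for T in (0,15,25,30,35,40):
    t=np.array([np.sin(np.radians(T)),0,-np.cos(np.radians(T))]); p=np.array([hx,-.036,.057])+.017*t
    q,c=ik(p,t); print(hx,T,q.round(2),"phi",round(180-np.degrees(q.sum()),1),"cost%.0e"%c)
E
```

```text
[0.1666 0.5229 0.3543 0.2375 0.    ] 0.033702646774969036
0.58 0 [0.75 1.7 ] phi 39.6 cost9e-24
0.58 15 [0.69 1.88] phi 32.5 cost3e-18
0.58 25 [0.68 2.  ] phi 26.7 cost3e-20
0.58 30 [0.68 2.05] phi 23.6 cost5e-19
0.58 35 [0.69 2.1 ] phi 20.2 cost8e-24
0.58 40 [0.7  2.15] phi 16.6 cost5e-18
0.6085 0 [0.78 1.61] phi 42.8 cost3e-20
0.6085 15 [0.72 1.8 ] phi 35.6 cost2e-28
0.6085 25 [0.71 1.91] phi 29.9 cost2e-18
0.6085 30 [0.71 1.97] phi 26.8 cost2e-18
0.6085 35 [0.71 2.02] phi 23.6 cost4e-18
0.6085 40 [0.72 2.07] phi 20.1 cost3e-31
0.58 0 [0.75 1.7 ] phi 39.6 cost9e-24
0.58 15 [0.69 1.88] phi 32.5 cost3e-18
0.58 25 [0.68 2.  ] phi 26.7 cost3e-20
0.58 30 [0.68 2.05] phi 23.6 cost5e-19
0.58 35 [0.69 2.1 ] phi 20.2 cost8e-24
0.58 40 [0.7  2.15] phi 16.6 cost5e-18
0.55 0 [0.71 1.8 ] phi 36.3 cost1e-28
0.55 15 [0.66 1.97] phi 29.2 cost1e-22
0.55 25 [0.65 2.08] phi 23.4 cost4e-26
0.55 30 [0.66 2.13] phi 20.1 cost3e-19
0.55 35 [0.67 2.18] phi 16.6 cost6e-15
0.55 40 [0.69 2.23] phi 12.8 cost1e-20
0.52 0 [0.68 1.89] phi 33.1 cost8e-19
0.52 15 [0.63 2.06] phi 26.0 cost6e-17
0.52 25 [0.63 2.16] phi 20.0 cost2e-16
0.52 30 [0.64 2.22] phi 16.6 cost2e-22
0.52 35 [0.65 2.27] phi 12.9 cost5e-17
0.52 40 [0.67 2.32] phi 8.9 cost7e-22
0.4745 0 [0.63 2.02] phi 28.3 cost5e-26
0.4745 15 [0.59 2.18] phi 21.1 cost2e-15
0.4745 25 [0.6  2.29] phi 14.7 cost4e-15
0.4745 30 [0.61 2.34] phi 10.9 cost8e-18
0.4745 35 [0.63 2.39] phi 6.8 cost5e-17
0.4745 40 [0.66 2.44] phi 2.4 cost2e-07
```

```bash
cat > go.py <<'E'
from kin import R
import numpy as np
from station import telemetry
def plan(grasp,tilt,back,yaw=3):
    st=telemetry.sense(); M=R.from_quat(st["tool_rot"]); T=R.from_euler("ZY",[yaw,-tilt],degrees=True)*R.from_matrix(np.diag([1.,-1,-1]))
    tz=T.as_matrix()[:,2]; p=np.array(grasp)+(.017-back)*tz
    print("z",tz.round(3),"tcp target",p.round(4),"now",np.round(st["tcp_pos"],4))
    print("shift mm",(M.inv().apply(p-st["tcp_pos"])*1000).round(1),"rot deg",np.degrees((M.inv()*T).as_rotvec()).round(1))
E
python3 - <<'E'
from h import *; from go import *
w=pickle.load(open("wrist4.pkl","rb"))
print("front disc?",fonz(w,328,164,.057),"whole",fonz(w,328,160,.057))
print(fonz(w,310,162,.057),fonz(w,347,162,.057))
plan([.6085,-.036,.057],38,.08)
E
```

```text
front disc? [ 0.61149806 -0.03620606  0.057     ] whole [ 0.61464239 -0.03603966  0.057     ]
[ 0.61198654 -0.02278289  0.057     ] [ 0.61428329 -0.05032261  0.057     ]
z [ 0.615  0.032 -0.788] tcp target [ 0.5698 -0.038   0.1066] now [ 0.5386 -0.0126  0.1271]
shift mm [16.5 29.6 29.7] rot deg [-4.7 10.  -0.1]
```

Emit:
move_arm:
  commands: "0 10 0 -4.7 10 0 0.5; 5 20 8 -4.7 10 0 0.5; 16 30 20 -4.7 10 0 0.5; 18 30 30 -4.7 10 0 0.5; 18 30 30 -4.7 10 0 0.5"

```text
t: 6.8
tcp_pos: [0.5709, -0.0392, 0.107]
tool_rot: [0.946, 0.023, 0.324, -0.009]
force: [-0.5, -1.1, -0.5]
finger_gap: 0.75
gripper_force: 0.0
```

```bash
python3 - <<'E'
from h import *; from go import *
print(np.round(telemetry.sense()["q"],3))
plan([.612,-.036,.057],38,.08)
plan([.612,-.036,.057],38,.0)
E
```

```text
[-0.411  0.633  2.156  2.294  0.374 -1.132]
z [ 0.615  0.032 -0.788] tcp target [ 0.5733 -0.038   0.1066] now [ 0.5709 -0.0392  0.107 ]
shift mm [ 1.7 -1.1  1.8] rot deg [ 0.   0.2 -0.2]
z [ 0.615  0.032 -0.788] tcp target [ 0.6225 -0.0355  0.0436] now [ 0.5709 -0.0392  0.107 ]
shift mm [ 1.9 -1.1 81.8] rot deg [ 0.   0.2 -0.2]
```

Emit:
move_arm:
  commands: "2 -1 20 0 0 0 0.3; 2 -1 40 0 0 0 0.3; 2 -1 60 0 0 0 0.3; 2 -1 72 0 0 0 0.3; 2 -1 82 0 0 0 0.3"

```text
t: 7.42
tcp_pos: [0.623, -0.0364, 0.0444]
tool_rot: [0.945, 0.024, 0.325, -0.008]
force: [-1.4, 0.6, 1.0]
finger_gap: 0.655
gripper_force: 0.0
```

```bash
python3 - <<'E'
from h import *; from go import *
from station import snapshot
s=snapshot("wrist");v=snapshot("side");cv2.imwrite("pics/w5.png",np.hstack([s["image"][:,80:480,::-1],cv2.resize(v["image"][170:310,240:370,::-1],(390,420))]))
st=telemetry.sense();print(np.round(st["q"],3),st["force"])
plan([.612,-.036,.057],38,.0)
E
```

```text
[-0.356  0.795  2.04   2.463  0.396 -1.258] [ 0.6726203  -0.94152725  0.6812685 ]
z [ 0.615  0.032 -0.788] tcp target [ 0.6225 -0.0355  0.0436] now [ 0.6232 -0.0368  0.0442]
shift mm [-0.8 -1.4  0. ] rot deg [ 0.1  0.1 -0.1]
```

View pics/w5.png

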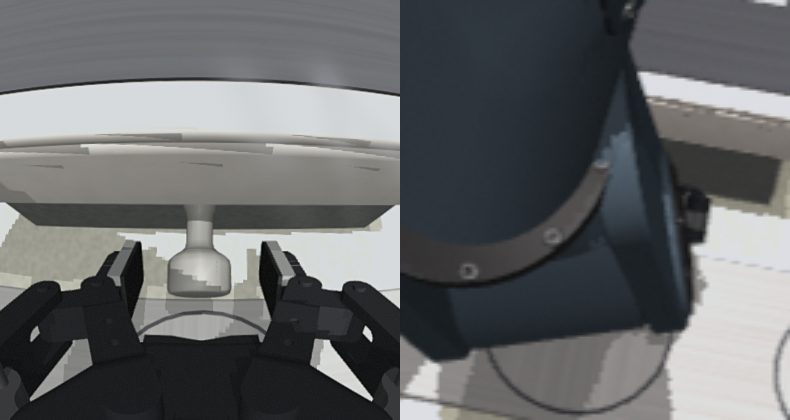

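The knob head at (198,275) is centred between the pads, and the neck is visible behind it. Closing.

Emit:
move_arm:
  commands: "0 0 0 0 0 0 -0.3; 0 0 0 0 0 0 -1; 0 0 0 0 0 0 -1; 0 0 0 0 0 0 -1; 0 0 0 0 0 0 -1"
  grip_force: 60

```text
t: 8.15
tcp_pos: [0.6223, -0.0356, 0.0452]
tool_rot: [0.945, 0.025, 0.325, -0.008]
force: [0.4, 5.5, 1.4]
finger_gap: 0.301
gripper_force: 58.8
```

```bash
python3 - <<'E'
from go import *
u=R.from_quat(telemetry.sense()["tool_rot"]).inv().apply([-np.cos(np.radians(3)),-np.sin(np.radians(3)),0]);print(u.round(3),(u*136).round(1))
E
```

```text
[-0.788  0.    -0.616] [-1.072e+02  1.000e-01 -8.370e+01]
```

Emit:
move_arm:
  commands: "-8 0 -6.2 0 0 0 -1; -20 0 -15.6 0 0 0 -1; -32 0 -25 0 0 0 -1; -44 0 -34.4 0 0 0 -1; -56 0 -43.8 0 0 0 -1"

```text
t: 8.78
tcp_pos: [0.5508, -0.0387, 0.0452]
tool_rot: [0.945, 0.025, 0.325, -0.008]
force: [1.0, 7.0, -0.9]
finger_gap: 0.296
gripper_force: 60.4
```

```bash
python3 - <<'E'
from go import *
st=telemetry.sense();print(st["q"],st["force"],st["tcp_pos"])
E
```

```text
[-0.43362214  0.8063673   2.22340781  2.57570205  0.56569422 -1.47452324] [ 1.0441793   7.03142827 -0.88195357] [ 0.55077828 -0.0387322   0.04524823]
```

Emit:
move_arm:
  commands: "-10 0 -7.8 0 0 0 -1; -20 0 -15.6 0 0 0 -1; -28 0 -21.9 0 0 0 -1; -36 0 -28.1 0 0 0 -1; -38 0 -29.7 0 0 0 -1"

```text
t: 9.4
tcp_pos: [0.5021, -0.0409, 0.0452]
tool_rot: [0.946, 0.025, 0.324, -0.009]
force: [0.9, 7.7, -0.3]
finger_gap: 0.297
gripper_force: 60.6
```

Emit:
move_arm:
  commands: "-3 0 -2.3 0 0 0 -1; -5 0 -3.9 0 0 0 -1; -6 0 -4.7 0 0 0 -1; -7 0 -5.5 0 0 0 -1; -7 0 -5.5 0 0 0 -1"

```text
t: 10.02
tcp_pos: [0.4935, -0.0413, 0.0452]
tool_rot: [0.946, 0.025, 0.324, -0.009]
force: [0.4, 7.5, -0.2]
finger_gap: 0.301
gripper_force: 60.7
```

```bash
python3 - <<'E'
from go import *
st=telemetry.sense();print(st["q"],st["force"],st["tcp_pos"])
E
```

```text
[-0.52171259  0.85629528  2.37428411  2.62078861  0.73666804 -1.64217678] [ 0.38157024  7.50612996 -0.19061231] [ 0.49350976 -0.04125428  0.0452061 ]
```

Emit:
move_arm:
  commands: "-1 0 -0.8 0 0 0 -1; -2 0 -1.6 0 0 0 -1; -3 0 -2.4 0 0 0 -1; -4 0 -3.1 0 0 0 -1; -4 0 -3.1 0 0 0 -1"

```text
t: 10.65
tcp_pos: [0.4913, -0.0414, 0.0453]
tool_rot: [0.945, 0.027, 0.327, -0.009]
force: [9.2, 12.7, -5.2]
finger_gap: 0.301
gripper_force: 60.0
```

The drawer reached its stop at about 131 mm of travel. Releasing and retreating up and back.

Emit:
move_arm:
  commands: "2 0 1.5 0 0 0 0.3; 2 0 1.5 0 0 0 0.3; 2 0 1.5 0 0 0 0.3; 2 0 1.5 0 0 0 0.3; 6 0 -8 0 0 0 0.3"

```text
t: 11.28
tcp_pos: [0.4893, -0.0439, 0.0545]
tool_rot: [0.946, 0.023, 0.324, -0.007]
force: [0.4, -1.2, 0.3]
finger_gap: 0.65
gripper_force: 0.0
```

Emit:
move_arm:
  commands: "7 0 -14 0 0 0 0.3; 18 0 -36 0 0 0 0.3; 30 0 -60 0 0 0 0.3; 42 0 -84 0 0 0 0.3; 42 0 -84 0 0 0 0.3"

```text
t: 11.9
tcp_pos: [0.4708, -0.0447, 0.149]
tool_rot: [0.945, 0.024, 0.326, -0.006]
force: [-0.6, -0.3, 0.6]
finger_gap: 0.651
gripper_force: 0.0
```

```bash
python3 - <<'E'
from h import *
from station import telemetry, snapshot
a=snapshot("side");b=snapshot("scene")
cv2.imwrite("pics/end.png",np.hstack([a["image"][130:340,140:390,::-1].repeat(2,0).repeat(2,1)[:,:500],cv2.resize(b["image"][130:340,270:420,::-1],(300,420))]))
st=telemetry.sense();print(st["force"],st["tcp_pos"],st["finger_gap"])
E
```

```text
[-0.21622325  1.11814054 -0.02242905] [ 0.47096538 -0.04470372  0.14718349] 0.6526198387000939
```

View pics/end.png

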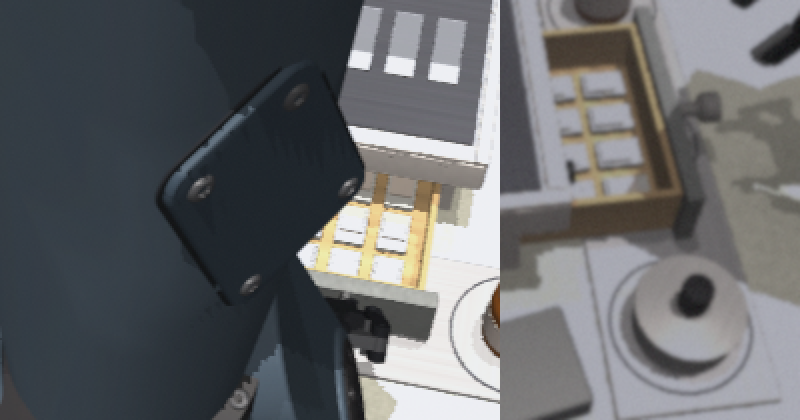

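The drawer is open with its knob at scene (374,183.5), and the pot is upright inside the ring with its knob top at about (370,272). I'll check these numerically and hand in if they hold.

```bash
python3 - <<'E'
from h import *
from station import ticket
b=pickle.load(open("scene0.pkl","rb"))
k=onz(b,374,183.5,.057); p=onz(b,369.5,272,.08); print(k,p)
if .6085-k[0]>.122 and abs(p[1]-.139)<.013: print(ticket.sign_off())
E
```

```text
[ 0.48035733 -0.04103545  0.057     ] [0.52982871 0.13800594 0.08      ]
the job is handed in; nothing more can be done
None
```

The pot now stands upright inside the free ring, about 2 mm from its centre by the last camera check. The drawer was then pulled about 130 mm to its stop, everything was released and nothing else was touched, and the job was handed in at about 12 s of the 48 s limit; no verdict came back.

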